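# Clamp a tablet jar in the cap torque tester

### The job

Load the tablet jar into the cap torque tester: use the crank to open the gripping posts, which were left set for a narrower bottle, stand the jar upright on the round pad between the four posts, then crank the posts in until they hold the jar firmly from both sides without crushing it. Leave the carton and the medicine cup standing where they are.

Things in the scene. Friction and masses are not known exactly. Their poses are not given: they have to be found in the camera images.
- tester: Cap torque tester, a low white bench instrument fixed to the worktop: 236 mm long (its y), 90 mm wide, plus a sloping panel reaching to x = -78 mm. Origin: on the worktop under the jar pad's centre; z up. Deck 47 mm high. Two jaws slide along its y, one each side of the pad. A grey gearbox, 78 mm high, at y -85 to -145 mm carries the crank.
- jar_pad (a point): Centre of the top of the round rubber jar pad (44 mm across, 50 mm above the worktop): the bottom of the jar stands here. Axes as the tester.
- jaw_left: Jaw on the tester's +y side: an 84 mm wide steel plate (top z 58 mm) carrying two upright rubber posts, 18 mm diameter, tops at z 106 mm, x = -14 and +14 mm. Its origin is the tester's origin when fully closed and shifts to +y by 4 mm per rad of the crank. In its own frame the post axes lie at y = 14 to 20 mm, as last adjusted and not reported. Its rack (8 mm wide) passes the pad at x = +34 mm.
- jaw_right: The mirror image jaw on the -y side: its origin shifts to -y by 4 mm per rad of the crank. Its post axes lie at y = -14 to -20 mm in its own frame, as last adjusted and not reported, not always alike on both sides. Its rack runs to the gearbox at x = -34 mm.
- crank (a joint): Crank angle, rad: 0 jaws fully closed, 8 fully open; grows counter-clockwise from above, so clockwise closes. Both jaws move 4 mm per rad and carry the jar between them. Drag 4.5 N at the knob; stays where left. The posts meet the jar somewhere between 2.3 and 3.9; from 6.3 it is easily set down. Pressing on the jar adds to the drag: about 4 N more at the knob is a firm hold, 15 N more crushes it.
- crank_axis (a point): Point on the vertical crank axis at the height of the knob's middle, 115 mm to -y of the pad centre, 115 mm above the worktop.
- crank_knob (a point): Middle of the upright black crank knob (23 mm diameter, 36 mm tall, z 95 to 131 mm), 40 mm from the crank axis, above a flat steel arm whose top is at z 93 mm. The knob spins freely on the crank, so it can be held with a fixed wrist while it is led round its circle.
- tablet_jar: Plastic tablet jar with a ribbed screw cap, the only jar near the tester: body 47 mm diameter and 58 mm tall, cap 44 mm diameter, 76 mm in all, about 60 g. Origin: centre of the underside, z up. The cap does not turn.
- carton_upright: Bystander: upright folding carton, 47 x 61 x 76 mm, origin under its centre. Leave it standing.
- medicine_cup: Bystander: small clear medicine cup, 39 mm across and 37 mm tall, origin under its centre. Leave it standing.

How it is judged:
By the outcome, as a careful person would: the job done as asked, in the order asked, and still so for the second after the job is handed in, with the robot touching nothing.
It also fails if it takes over 72 s, if anything falls off the work surface, if the arm or the gripper's body presses on something with over 40 N, if the wrist force passes 120 N, or if a joint passes its speed limit or range.

### The arm

A 7-joint arm with a two-finger parallel gripper is mounted at the origin on a cart in front of the work surface, level with it; the furniture and walls round the work are solid. World frame = base frame: x ahead of the robot, y to its left, z up, the work surface at z = 0. Lengths are in m, angles in rad, forces in N, time in s.
With the tool pointing down it reaches from about 0.425 to 0.875 m from the base axis. Payload 4.7 kg.
Tool frame: the origin (TCP) lies at the very end of the fingers, on their centre line; the grasp point (between the pads) lies 19 mm behind it (grip_point_offset is the distance from the TCP to the grasp point, in m); x points along the fingers, z is the direction in which the jaws open and shut, and the axes are right-handed (so a half turn about x gives the same grasp; the last joint's range is limited). The gripper opens to 87 mm and grips with 3 to 60 N. Pads are 19 mm wide; open, the fingers measure 117 mm over their backs; the gripper's body (75 mm by 190 mm) begins 51 mm behind the grasp point.
Start: joints at [1.191, 0.321, -0.07, 1.45, 0.023, 1.371, -0.057], TCP at [0.249, -0.6, 0.223] pointing down, gripper open.
Joint ranges: [-2.86, 2.86], [-0.3, 2.09], [-1.38, 1.24], [0.06, 2.45], [-1.56, 4.7], [0.09, 2.05], [-2.69, 2.69]. Speed limits (rad/s): [2.57, 2.57, 3.14, 3.14, 3.14, 3.14, 3.14].

### API

Orientations are given as a rotation vector (axis times angle).
In Python, from bench import get_state, get_image, calibration, close_job, grip_point_offset gives the robot as it stands.
- The arm moves only by the tool play_rows, never from a script. Its argument "targets" is a list of rows, each an object with "claw": the closure, from 0 (fully open) to 1 (shut); "linear": the shift along the tool's x, y, z as a fraction of full scale, a list of three; "rotation": the turn, a rotation vector about the tool's x, y, z as a fraction of full scale, a list of three. In form: [{"claw": claw, "linear": [x, y, z], "rotation": [wx, wy, wz]}, ...]. A call has 1 to 10 rows; each row shifts and turns the pose as measured when the row begins, along the tool's axes as they then stand; what a row does not reach is not made up. Full scale, the value 1, is 2.5 cm for a shift and 90 degrees for a turn. A row lasts 1/12 s, in which the tool goes at most 41.7 mm and 7.16 degrees, less where a joint would pass 70% of its speed; a pose out of reach is approached as far as the arm can. A call with a number of a shift or a turn outside -1 to 1 is refused whole. A call with a gripper value outside its range is refused whole. The fingers move at their own pace and stop on an object; "newtons" is the grip in N (left out, the last holds). Time passes only in rows, so rows that do not move let the fingers close. It gives the time, the measured TCP pose, the force and the opening at its end, in the units of the state.
- get_state(): the state, without advancing time (a new reading comes with each control period).
- get_image(name): name is "scene" or "top" or "wrist"; returns the picture (400x640x3 uint8, blue, green, red); there is no depth.
- calibration(name): a dict with "fx", "fy", "cx", "cy" (pixels), "dist_coeffs" ([k1, k2, p1, p2, k3] as OpenCV has them; the pictures are not rectified), "rvec" (rotation vector, rad) and "tvec" (3), from world to camera coordinates, as OpenCV has them; the wrist camera has in their place "hand_eye" (4x4, takes a point from camera to tool coordinates, whose origin is the TCP and whose axes are the tool frame's). Camera axes: x right, y down, z forward; pixel columns grow to the right and rows downward; lengths in m; the calibration is good to about 2 mm. A picture is of the moment at which its call begins: read the wrist's pose just before it. calibration takes no time and is no camera call.
- close_job(): hands the job in, once; it reports no verdict.
The state is a dict: "time": time; "joint_positions": joint angles; "qd": joint speeds; "joint_torque": joint torques, N m; "position": TCP position; "tool_rot": TCP orientation; "ft_force": force on the tool from outside, world axes, zero at the start; "torque": the same for the moment, N m; "grip_width": opening from 0.0 (shut) to 1.0 (fully open).
Only numpy, scipy, OpenCV 4.12 (cv2) and the standard library are available. Lean on these libraries where they do the work, as an engineer would, in place of code of your own. Each camera call takes 0.05 s, during which the arm holds its last target. There are 200 camera calls.

## Working session

There is one attempt and no reset: what is moved stays moved. The work goes in short steps, Python scripts to look and compute and a tool call to move; the robot and the scene stay as the last step left them, time stands still between calls to the robot, and variables do not carry over. Pictures are saved under pics/ and viewed, about 8 in all and at most 12, crops included, and the job is handed in when it is done.

Besides the shell and the picture viewer there is one more tool, called in YAML: its name, and indented under it one key for each argument. play_rows: Moves the arm, as the interface text tells. Shift numbers are shares of 2.5 cm and turn numbers shares of 90 degrees, none past 1 either way. Its arguments: {"type":"object","properties":{"targets":{"type":"array"},"newtons":{"type":"number"}},"required":["targets"]}

```bash
ls; mkdir -p pics
python3 - <<'E'
from bench import *
import cv2,numpy as np
s=get_state();print(s)
for n in("scene","top"):
    im=get_image(n);cv2.imwrite(f"pics/{n}0.png",im)
for n in("scene","top","wrist"):print(n,calibration(n))
print(grip_point_offset)
E
```

```text
pics
{'time': 0.0, 'joint_positions': array([ 1.19111366,  0.32181593, -0.07009845,  1.45168997,  0.02260458,
        1.37077107, -0.05693456]), 'qd': array([-1.20420115e-03, -4.94431651e-04,  1.54649213e-03,  1.42413320e-03,
        5.79346938e-04,  1.23026445e-04,  1.06198316e-05]), 'joint_torque': array([-1.23070922e-04, -4.91283882e+01, -4.04255250e-01, -3.12524450e+01,
       -6.40663714e-02,  4.37274633e-02,  1.93941960e-04]), 'position': array([ 0.24914329, -0.59975825,  0.22145869]), 'tool_rot': array([ 0.91543693,  1.37181726, -0.91383867]), 'ft_force': array([ 0.00391246, -0.84575221,  0.16115315]), 'torque': array([0.08034857, 0.05356152, 0.00697933]), 'grip_width': 0.9997294783765809}
scene {'fx': 483.6470911473837, 'fy': 483.6470911473837, 'cx': 323.7102063130603, 'cy': 200.45060979716587, 'dist_coeffs': array([-0.12885239,  0.        ,  0.        ,  0.        ,  0.        ]), 'rvec': array([ 0.97806642, -2.41176973,  1.0868755 ]), 'tvec': array([0.44800191, 0.22776521, 0.87340227])}
top {'fx': 471.07229664964115, 'fy': 471.07229664964115, 'cx': 318.767493786996, 'cy': 195.16310061052286, 'dist_coeffs': array([0.02637297, 0.        , 0.        , 0.        , 0.        ]), 'rvec': array([ 2.18565883, -2.18511034,  0.06269676]), 'tvec': array([0.1460372 , 0.50104553, 0.93235106])}
wrist {'fx': 286.06649844545615, 'fy': 286.06649844545615, 'cx': 321.12194651309625, 'cy': 199.15153683845872, 'dist_coeffs': array([0.00541317, 0.        , 0.        , 0.        , 0.        ]), 'hand_eye': array([[-8.13279241e-04, -2.95600978e-01,  9.55311154e-01,
        -1.61887867e-01],
       [-8.87154956e-05, -9.55311445e-01, -2.95601143e-01,
         8.07438336e-02],
       [ 9.99999665e-01, -3.25157176e-04,  7.50710579e-04,
         3.95719697e-05],
       [ 0.00000000e+00,  0.00000000e+00,  0.00000000e+00,
         1.00000000e+00]])}
0.0187
```

View pics/scene0.png

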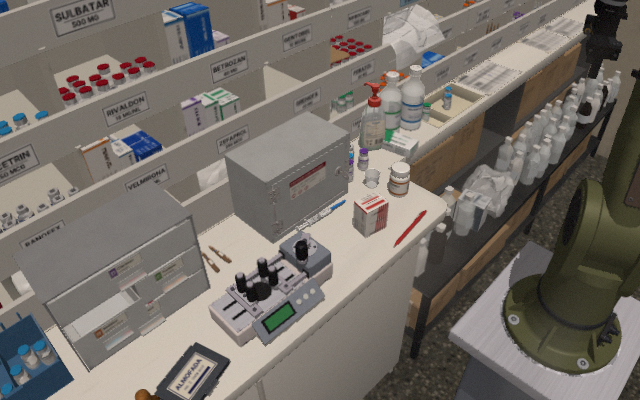

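View pics/top0.png

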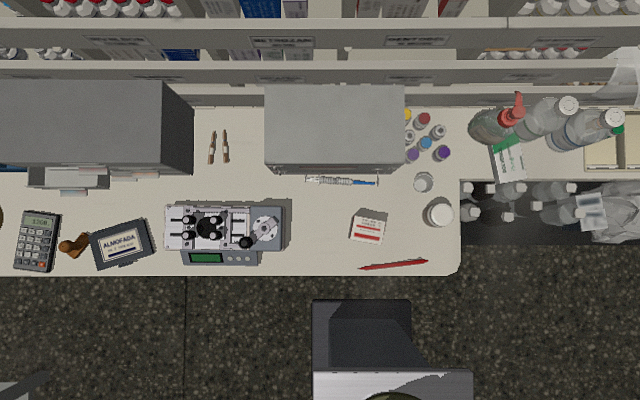

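The top view shows the tester near (225,228), knob at (246,242), jar cap at (439,213), cup at (422,182) and carton at (368,229). I'll zoom in on the tester and jar.

```bash
cat > h.py <<'E'
from bench import *
import cv2,numpy as np
from scipy.spatial.transform import Rotation as R
def cam(n,s=None):
    c=calibration(n);K=np.array([[c['fx'],0,c['cx']],[0,c['fy'],c['cy']],[0,0,1]]);d=np.array(c['dist_coeffs'])
    if 'rvec' in c:
        Rm=R.from_rotvec(c['rvec']).as_matrix();return K,d,Rm.T,-Rm.T@c['tvec']
    s=s or get_state();T=np.eye(4);T[:3,:3]=R.from_rotvec(s['tool_rot']).as_matrix();T[:3,3]=s['position']
    T=T@c['hand_eye'];return K,d,T[:3,:3],T[:3,3]
def ray(n,uv,s=None):
    K,d,Rw,o=cam(n,s);p=cv2.undistortPoints(np.array([[uv]],float),K,d)[0,0];v=Rw@[p[0],p[1],1];return o,v
def plane(n,uv,z,s=None):
    o,v=ray(n,uv,s);return (o+v*(z-o[2])/v[2]).round(4)
def proj(n,P,s=None):
    K,d,Rw,o=cam(n,s);return cv2.projectPoints((np.atleast_2d(P)-o)@Rw,np.zeros(3),np.zeros(3),K,d)[0][:,0]
E
python3 - <<'E'
from h import *
t=cv2.imread('pics/top0.png');s=cv2.imread('pics/scene0.png')
a=cv2.resize(t[195:270,155:300],None,fx=5.5,fy=5.5,interpolation=cv2.INTER_CUBIC)
b=cv2.resize(s[225:345,205:340],None,fx=4,fy=4,interpolation=cv2.INTER_CUBIC)
c=cv2.resize(t[165:255,340:460],None,fx=2,fy=2,interpolation=cv2.INTER_CUBIC)
cv2.imwrite('pics/topc.png',a);
o=np.zeros((485,800,3),np.uint8);o[:480,:540]=b;o[:180,550:790]=c;cv2.imwrite('pics/mix.png',o)
# rough
for n,uv,z in[('jar',(439,213),.076),('knob',(246,242),.131),('cup',(422,182),.037),('carton',(368,229),.076),('edge',(300,276),0),('cabinet',(335,172),.0)]:print(n,plane('top',uv,z))
print(R.from_rotvec(get_state()['tool_rot']).as_matrix().round(3))
E
```

```text
jar [ 0.4636 -0.0799  0.076 ]
knob [0.411  0.2734 0.131 ]
cup [ 0.5257 -0.0573  0.037 ]
carton [0.4335 0.0533 0.076 ]
edge [0.3379 0.1842 0.    ]
cabinet [0.5498 0.1129 0.    ]
[[-0.001  0.923  0.384]
 [ 0.002  0.384 -0.923]
 [-1.    -0.    -0.002]]
```

View pics/topc.png

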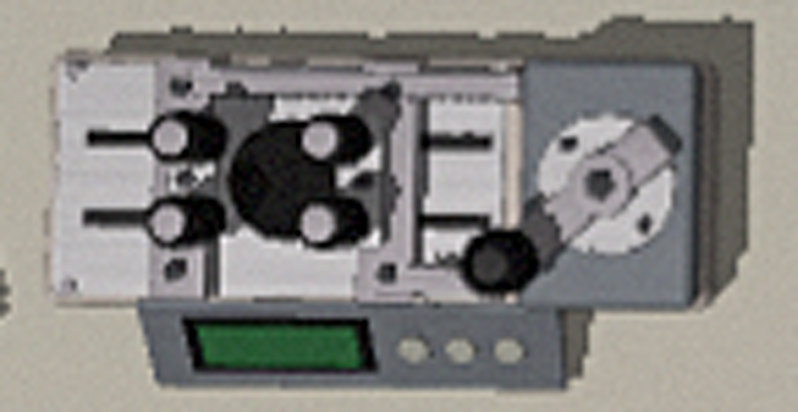

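View pics/mix.png

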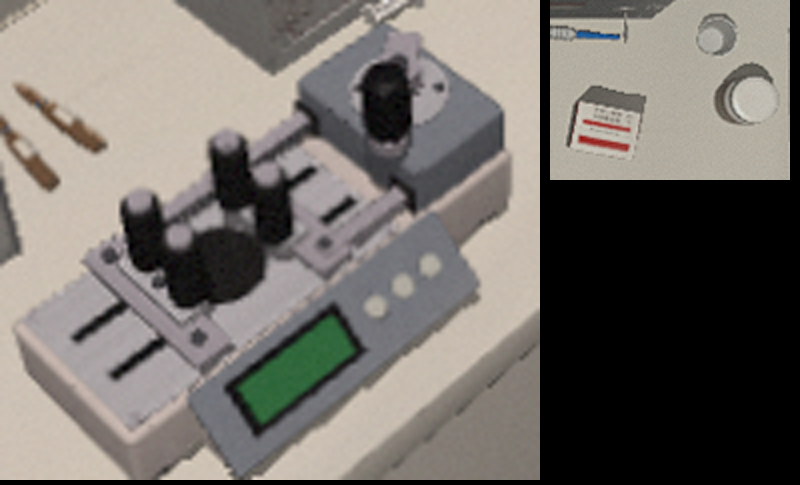

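Run:
```python
from h import *
f=lambda x,y:((x+.5)/5.5-.5+155,(y+.5)/5.5-.5+195)
for n,p,z in[('LP1',(174,135),.106),('LP2',(171,222),.106),('RP1',(325,138),.106),('RP2',(321,223),.106),('knob',(494,260),.131),('hub',(600,185),.096),('pad',(284,181),.05),('dTL',(58,62),.047),('dBL',(55,300),.047),('gTR',(695,65),.078),('gBR',(693,303),.078),('gTL',(525,62),.078),('gBL',(522,302),.078)]:print(n,plane('top',f(*p),z))
t=cv2.imread('pics/top0.png')
# jar cap
h=cv2.cvtColor(t,cv2.COLOR_BGR2HSV)
g=cv2.cvtColor(t,cv2.COLOR_BGR2GRAY)
sub=cv2.resize(g[190:240,410:465],None,fx=4,fy=4,interpolation=cv2.INTER_CUBIC)
m=(sub>195).astype(np.uint8)
print(sorted(np.unique(sub//20*20,return_counts=True)[1]))
c=cv2.HoughCircles(sub,cv2.HOUGH_GRADIENT,1,30,param1=100,param2=15,minRadius=35,maxRadius=65);print(c)
for x,y,r in c[0][:4]:
  uv=((x+.5)/4-.5+410,(y+.5)/4-.5+190);print(uv,r/4,plane('top',uv,.076))
# scene
print('proj jar', proj('scene',[.4636,-.0799,.076]),proj('top',[[.4636,-.0799,.076],[.4856,-.0799,.076]]))
```

```text
LP1 [0.4516 0.3865 0.106 ]
LP2 [0.4229 0.3869 0.106 ]
RP1 [0.4506 0.3366 0.106 ]
RP2 [0.4226 0.3375 0.106 ]
knob [0.4113 0.2762 0.131 ]
hub [0.435  0.2468 0.096 ]
pad [0.4362 0.3637 0.05  ]
dTL [0.4782 0.4449 0.047 ]
dBL [0.3945 0.4441 0.047 ]
gTR [0.4758 0.2169 0.078 ]
gBR [0.3949 0.2171 0.078 ]
gTL [0.4769 0.2751 0.078 ]
gBL [0.3952 0.2752 0.078 ]
[np.int64(34), np.int64(210), np.int64(252), np.int64(349), np.int64(870), np.int64(1158), np.int64(1593), np.int64(1604), np.int64(2187), np.int64(3258), np.int64(6187), np.int64(26298)]
[[[119.5  98.5  50.7]
  [ 89.5 105.5  41.1]]]
(np.float32(439.5), np.float32(214.25)) 12.675 [ 0.4613 -0.0808  0.076 ]
(np.float32(432.0), np.float32(216.0)) 10.275 [ 0.458  -0.0668  0.076 ]
proj jar [[398.23012651 166.24047229]] [[438.97614077 213.02312743]
 [438.78555002 201.3163179 ]]
```

Run:
```python
from h import *
def tri(a,b):
    o,v=ray('top',a);p,w=ray('scene',b);v/=np.linalg.norm(v);w/=np.linalg.norm(w)
    st=np.linalg.lstsq(np.c_[v,-w],p-o,rcond=None)[0];x,y=o+v*st[0],p+w*st[1];return ((x+y)/2).round(3),np.linalg.norm(x-y).round(4)
print('cab2 FL top',tri((264,164),(270,187)),'FR top',tri((404,163),(349,150)))
print('cab2 FL bot',plane('scene',(271,237),0),plane('top',(266,176),0))
print('cab1 FR top?',tri((193,163),(192,207)),plane('scene',(209,292),0),plane('top',(193,176),0))
print('jar cap scene', tri((439,213),(400,168)),'carton',tri((368,222),(371,200)))
print('knob',tri((244.4,241.9),(205+387/4,225+70/4)))
# scene posts tops
for n,q,a in[('LP1',(140,200),(174,135)),('LP2',(179,237),(171,222)),('RP1',(229,139),(325,138)),('RP2',(269,175),(321,223)),('hub?',(403,82),(600,185))]:
    print(n,plane('scene',(205+q[0]/4,225+q[1]/4),.106),tri((155+a[0]/5.5,195+a[1]/5.5),(205+q[0]/4,225+q[1]/4)))
print('vials',[plane('top',p,.05) for p in((440,153),(426,142),(470,125))],'sanit',plane('scene',(372,148),0),plane('scene',(362,168),0))
```

```text
cab2 FL top (array([0.543, 0.237, 0.159]), np.float64(0.0072)) FR top (array([ 0.553, -0.009,  0.114]), np.float64(0.0005))
cab2 FL bot [ 0.5636  0.2288 -0.    ] [0.5416 0.2548 0.    ]
cab1 FR top? (array([0.558, 0.372, 0.181]), np.float64(0.0417)) [0.5371 0.4137 0.    ] [0.5415 0.4048 0.    ]
jar cap scene (array([ 0.462, -0.083,  0.07 ]), np.float64(0.0038)) carton (array([0.443, 0.049, 0.066]), np.float64(0.01))
knob (array([0.411, 0.276, 0.129]), np.float64(0.0014))
LP1 [0.4476 0.3895 0.106 ] (array([0.451, 0.387, 0.101]), np.float64(0.0004))
LP2 [0.4195 0.3906 0.106 ] (array([0.422, 0.388, 0.101]), np.float64(0.0012))
RP1 [0.4468 0.3394 0.106 ] (array([0.45 , 0.337, 0.102]), np.float64(0.0004))
RP2 [0.4181 0.3408 0.106 ] (array([0.422, 0.338, 0.101]), np.float64(0.0002))
hub? [0.4161 0.261  0.106 ] (array([0.433, 0.247, 0.083]), np.float64(0.0022))
vials [array([ 0.5811, -0.0901,  0.05  ]), array([ 0.6028, -0.0633,  0.05  ]), array([ 0.6361, -0.1491,  0.05  ])] sanit [ 0.6211 -0.1798  0.    ] [ 0.5824 -0.0941  0.    ]
```

play_rows:
  targets:
    - {"claw": 0.4, "linear": [0, 0, 0], "rotation": [0.079, 0, 0]}
    - {"claw": 0.4, "linear": [0, 0, -1], "rotation": [0.079, 0, 0]}
    - {"claw": 0.4, "linear": [0, 0.7, -1], "rotation": [0.079, 0, 0]}
    - {"claw": 0.4, "linear": [0, 0.7, -1], "rotation": [0.014, 0, 0]}
    - {"claw": 0.4, "linear": [0, 0.7, -1], "rotation": [0, 0, 0]}
    - {"claw": 0.4, "linear": [0, 0.7, -1], "rotation": [0, 0, 0]}
    - {"claw": 0.4, "linear": [0, 0.7, -1], "rotation": [0, 0, 0]}
    - {"claw": 0.4, "linear": [0, 0.7, -1], "rotation": [0, 0, 0]}
    - {"claw": 0.4, "linear": [0, 0.7, -1], "rotation": [0, 0, 0]}
    - {"claw": 0.4, "linear": [0, 0.7, -1], "rotation": [0, 0, 0]}

```text
time: 0.93
position: [0.3761, -0.371, 0.2139]
tool_rot: [1.233, 1.207, -1.238]
ft_force: [-0.1, -0.2, 0.8]
grip_width: 0.605
```

play_rows:
  targets:
    - {"claw": 0.4, "linear": [-0.1, 0.6, -1], "rotation": [0, 0, 0]}
    - {"claw": 0.4, "linear": [-0.1, 0.6, -1], "rotation": [0, 0, 0]}
    - {"claw": 0.4, "linear": [-0.1, 0.6, -1], "rotation": [0, 0, 0]}
    - {"claw": 0.4, "linear": [-0.1, 0.6, -1], "rotation": [0, 0, 0]}
    - {"claw": 0.4, "linear": [-0.1, 0.5, -1], "rotation": [0, 0, 0]}
    - {"claw": 0.4, "linear": [-0.1, 0.5, -1], "rotation": [0, 0, 0]}
    - {"claw": 0.4, "linear": [-0.1, 0.4, -1], "rotation": [0, 0, 0]}
    - {"claw": 0.4, "linear": [-0.1, 0.2, -1], "rotation": [0, 0, 0]}
    - {"claw": 0.4, "linear": [-0.1, 0, -1], "rotation": [0, 0, 0]}
    - {"claw": 0.4, "linear": [-0.1, 0, -1], "rotation": [0, 0, 0]}

```text
time: 1.77
position: [0.4884, -0.108, 0.2362]
tool_rot: [1.232, 1.217, -1.238]
ft_force: [-0.1, -0.1, -0.2]
grip_width: 0.602
```

play_rows:
  targets:
    - {"claw": 0.4, "linear": [-0.1, 0, -1], "rotation": [0, 0, 0]}
    - {"claw": 0.4, "linear": [-0.1, 0, -1], "rotation": [0, 0, 0]}
    - {"claw": 0.4, "linear": [-0.1, 0, -1], "rotation": [0, 0, 0]}
    - {"claw": 0.4, "linear": [-0.1, 0, -1], "rotation": [0, 0, 0]}
    - {"claw": 0.4, "linear": [-0.1, 0, -1], "rotation": [0, 0, 0]}
    - {"claw": 0.4, "linear": [-0.1, 0, -1], "rotation": [0, 0, 0]}
    - {"claw": 0.4, "linear": [-0.1, 0, -1], "rotation": [0, 0, 0]}
    - {"claw": 0.4, "linear": [-0.1, 0, -1], "rotation": [0, 0, 0]}
    - {"claw": 0.4, "linear": [-0.1, 0, -1], "rotation": [0, 0, 0]}
    - {"claw": 0.4, "linear": [-0.1, 0, -1], "rotation": [0, 0, 0]}

```text
time: 2.6
position: [0.4919, 0.154, 0.262]
tool_rot: [1.228, 1.22, -1.243]
ft_force: [-0.4, -0.0, -0.6]
grip_width: 0.6
```

play_rows:
  targets:
    - {"claw": 0.4, "linear": [0.3, -0.6, -0.9], "rotation": [0, 0, 0]}
    - {"claw": 0.4, "linear": [0.3, -0.6, -0.9], "rotation": [0, 0, 0]}
    - {"claw": 0.4, "linear": [0.3, -0.6, -0.9], "rotation": [0, 0, 0]}
    - {"claw": 0.4, "linear": [0.3, -0.6, -0.9], "rotation": [0, 0, 0]}
    - {"claw": 0.4, "linear": [0.3, -0.6, -0.9], "rotation": [0, 0, 0]}
    - {"claw": 0.4, "linear": [0, 0, 0], "rotation": [0, 0, 0]}
    - {"claw": 0.4, "linear": [0, 0, 0], "rotation": [0, 0, 0]}

```text
time: 3.18
position: [0.4127, 0.2805, 0.2249]
tool_rot: [1.221, 1.228, -1.236]
ft_force: [0.2, -1.1, -0.1]
grip_width: 0.602
```

Run:
```python
from h import *
s=get_state();print(s['position'],R.from_rotvec(s['tool_rot']).as_matrix().round(3))
im=get_image('wrist')
c=np.array([.436,.362]);pts={'knob':[.411,.276,.131],'hub':[.435,.247,.095],'pad':[*c,.05],'LP1':[.4512,.387,.106],'RP2':[.4225,.3375,.106]}
for k,p in pts.items():
    q=proj('wrist',p,s)[0];print(k,q.round(1));cv2.circle(im,tuple(int(v) for v in q),4,(0,255,0),1)
cv2.imwrite('pics/w1.png',im)
```

```text
[0.41272311 0.28054606 0.22490524] [[-0.025  1.    -0.02 ]
 [ 0.013 -0.019 -1.   ]
 [-1.    -0.025 -0.013]]
knob [326.7 200.3]
hub [354.4 166.4]
pad [253.2 159.2]
LP1 [212.8 154.9]
RP2 [265.5 182.4]
```

View pics/w1.png

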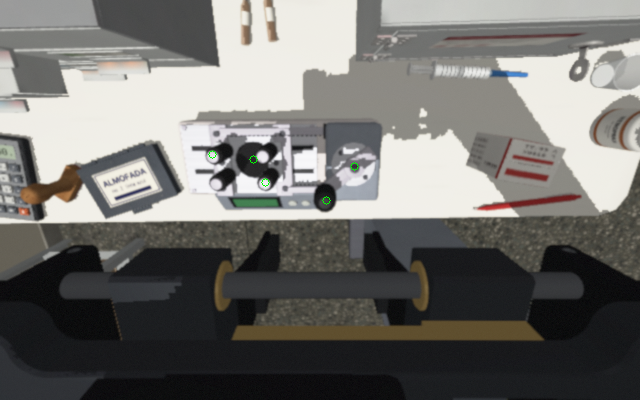

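play_rows:
  targets:
    - {"claw": 0.4, "linear": [0.3, -0.04, 0.18], "rotation": [0, -0.008, 0.016]}
    - {"claw": 0.4, "linear": [1, 0, 0], "rotation": [0, 0, 0]}
    - {"claw": 0.4, "linear": [1, 0, 0], "rotation": [0, 0, 0]}
    - {"claw": 0.4, "linear": [0, 0, 0], "rotation": [0, 0, 0]}

```text
time: 3.57
position: [0.4149, 0.2737, 0.1674]
tool_rot: [1.231, 1.194, -1.223]
ft_force: [-0.0, -0.5, 0.4]
grip_width: 0.598
```

play_rows:
  targets:
    - {"claw": 0.4, "linear": [0.8, -0.1, -0.06], "rotation": [0, 0, 0]}
    - {"claw": 0.4, "linear": [0.8, -0.06, 0], "rotation": [0, 0, 0]}
    - {"claw": 0.4, "linear": [0.6, 0, 0], "rotation": [0, 0, 0]}
    - {"claw": 0.4, "linear": [0, 0, 0], "rotation": [0, 0, 0]}

```text
time: 3.9
position: [0.4159, 0.2719, 0.1138]
tool_rot: [1.238, 1.188, -1.227]
ft_force: [-0.9, -0.1, 0.3]
grip_width: 0.6
```

Run:
```python
from h import *
s=get_state();print(s['position'],R.from_rotvec(s['tool_rot']).as_matrix().round(3),s['ft_force'])
```

```text
[0.41585471 0.27192818 0.11381486] [[ 0.008  0.999 -0.033]
 [ 0.001 -0.033 -0.999]
 [-1.     0.008 -0.001]] [-0.94467698 -0.05182256  0.25684007]
```

play_rows:
  targets:
    - {"claw": 0.4, "linear": [0.25, -0.2, -0.15], "rotation": [0, 0, 0]}
    - {"claw": 0.4, "linear": [0.25, 0, 0], "rotation": [0, 0, 0]}
    - {"claw": 0.4, "linear": [0, 0, 0], "rotation": [0, 0, 0]}

```text
time: 4.15
position: [0.4137, 0.2755, 0.1035]
tool_rot: [1.243, 1.185, -1.228]
ft_force: [0.4, -0.2, -0.1]
grip_width: 0.602
```

play_rows:
  newtons: 25
  targets:
    - {"claw": 0.5, "linear": [0, -0.15, 0], "rotation": [0, 0, 0]}
    - {"claw": 1, "linear": [0, 0, 0], "rotation": [0, 0, 0]}
    - {"claw": 1, "linear": [0, 0, 0], "rotation": [0, 0, 0]}
    - {"claw": 1, "linear": [0, 0, 0], "rotation": [0, 0, 0]}

```text
time: 4.48
position: [0.411, 0.2766, 0.1059]
tool_rot: [1.246, 1.184, -1.224]
ft_force: [-0.3, 0.4, -0.6]
grip_width: 0.378
```

play_rows:
  targets:
    - {"claw": 1, "linear": [0, 0, 0], "rotation": [0, 0, 0]}
    - {"claw": 1, "linear": [0, 0, 0], "rotation": [0, 0, 0]}
    - {"claw": 1, "linear": [0, 0, 0], "rotation": [0, 0, 0]}

```text
time: 4.73
position: [0.4113, 0.2785, 0.1066]
tool_rot: [1.248, 1.185, -1.221]
ft_force: [1.0, -0.5, -2.0]
grip_width: 0.257
```

```bash
cat > c.py <<'E'
from h import *
import sys
hub=np.array(eval(sys.argv[1]));step=float(sys.argv[2]);n=int(sys.argv[3])
s=get_state();M=R.from_rotvec(s['tool_rot']).as_matrix();p=s['position'].copy()
d=p[:2]-hub;th=np.arctan2(d[1],d[0]);t=np.array([-np.sin(th),np.cos(th)])
print('pos',p.round(4),'r',np.linalg.norm(d).round(4),'th',np.degrees(th).round(1),'F',s['ft_force'].round(1),'tang',(s['ft_force'][:2]@t).round(1),'rad',(s['ft_force'][:2]@d/np.linalg.norm(d)).round(1),'x-tilt',M[:,0].round(3),'z',M[:,2].round(3))
for i in range(1,n+1):
    a=th+np.radians(step)*i;q=np.r_[hub+.04*np.array([np.cos(a),np.sin(a)]),p[2]]
    print(((q-p)@M/.025).round(2).tolist());p=q
E
python3 c.py "[.4368,.2475]" 15 6
```

```text
pos [0.4113 0.2785 0.1066] r 0.0401 th 129.4 F [ 1.  -0.5 -2. ] tang -0.4 rad -1.1 x-tilt [ 0.016  0.006 -1.   ] z [-0.036 -0.999 -0.007]
[-0.01, -0.27, 0.32]
[-0.01, -0.18, 0.38]
[-0.0, -0.08, 0.41]
[-0.0, 0.03, 0.42]
[-0.0, 0.14, 0.39]
[0.0, 0.23, 0.35]
```

play_rows:
  targets:
    - {"claw": 1, "linear": [0, -0.27, 0.32], "rotation": [0, 0, 0]}
    - {"claw": 1, "linear": [0, -0.18, 0.38], "rotation": [0, 0, 0]}
    - {"claw": 1, "linear": [0, -0.08, 0.41], "rotation": [0, 0, 0]}

```text
time: 4.98
position: [0.398, 0.2566, 0.1066]
tool_rot: [1.254, 1.192, -1.21]
ft_force: [0.3, 4.7, -2.6]
grip_width: 0.259
```

```bash
python3 c.py "[.4368,.2475]" 18 10
```

```text
pos [0.398  0.2566 0.1066] r 0.0399 th 166.8 F [ 0.3  4.7 -2.6] tang -4.6 rad 0.8 x-tilt [ 0.02   0.016 -1.   ] z [-0.031 -0.999 -0.017]
[-0.01, -0.02, 0.5]
[-0.01, 0.13, 0.48]
[-0.0, 0.28, 0.42]
[0.0, 0.39, 0.31]
[0.01, 0.47, 0.17]
[0.01, 0.5, 0.02]
[0.01, 0.48, -0.13]
[0.01, 0.42, -0.28]
[0.01, 0.31, -0.39]
[0.01, 0.17, -0.47]
```

play_rows:
  targets:
    - {"claw": 1, "linear": [0, -0.04, 0.5], "rotation": [0, 0, 0]}
    - {"claw": 1, "linear": [0, 0.1, 0.48], "rotation": [0, 0, 0]}
    - {"claw": 1, "linear": [0, 0.24, 0.43], "rotation": [0, 0, 0]}
    - {"claw": 1, "linear": [0, 0.36, 0.34], "rotation": [0, 0, 0]}
    - {"claw": 1, "linear": [0, 0.45, 0.21], "rotation": [0, 0, 0]}

```text
time: 5.4
position: [0.4197, 0.2115, 0.1062]
tool_rot: [1.251, 1.203, -1.203]
ft_force: [-4.8, 1.6, 3.5]
grip_width: 0.254
```

```bash
python3 c.py "[.4368,.2475]" 18 8
```

```text
pos [0.4197 0.2115 0.1062] r 0.0399 th -115.5 F [-4.8  1.6  3.5] tang -5.1 rad 0.6 x-tilt [ 0.017  0.023 -1.   ] z [-0.023 -0.999 -0.023]
[0.0, 0.48, 0.14]
[0.01, 0.5, -0.02]
[0.01, 0.47, -0.18]
[0.01, 0.39, -0.31]
[0.01, 0.27, -0.42]
[0.01, 0.13, -0.48]
[0.01, -0.03, -0.5]
[0.01, -0.18, -0.47]
```

play_rows:
  targets:
    - {"claw": 1, "linear": [0, 0.48, 0.14], "rotation": [0, 0, 0]}
    - {"claw": 1, "linear": [0, 0.5, 0], "rotation": [0, 0, 0]}
    - {"claw": 1, "linear": [0, 0.48, -0.15], "rotation": [0, 0, 0]}
    - {"claw": 1, "linear": [0, 0.41, -0.29], "rotation": [0, 0, 0]}
    - {"claw": 1, "linear": [0, 0.3, -0.4], "rotation": [0, 0, 0]}
    - {"claw": 1, "linear": [0, 0.15, -0.47], "rotation": [0, 0, 0]}
    - {"claw": 1, "linear": [0, 0, -0.5], "rotation": [0, 0, 0]}

```text
time: 5.98
position: [0.4758, 0.2396, 0.1064]
tool_rot: [1.23, 1.195, -1.233]
ft_force: [3.9, -6.3, -0.7]
grip_width: 0.256
```

```bash
python3 c.py "[.4368,.2475]" 18 4
```

```text
pos [0.4758 0.2396 0.1064] r 0.0398 th -11.4 F [ 3.9 -6.3 -0.7] tang -5.4 rad 5.0 x-tilt [-0.001 -0.001 -1.   ] z [-0.03  -1.     0.001]
[-0.0, 0.02, -0.5]
[-0.0, -0.15, -0.48]
[-0.0, -0.29, -0.41]
[0.0, -0.4, -0.3]
```

play_rows:
  targets:
    - {"claw": 1, "linear": [0, -0.03, -0.5], "rotation": [0, 0, 0]}
    - {"claw": 1, "linear": [0, -0.18, -0.45], "rotation": [0, 0, 0]}
    - {"claw": 1, "linear": [0, 0, 0], "rotation": [0, 0, 0]}

```text
time: 6.23
position: [0.4753, 0.2587, 0.1064]
tool_rot: [1.228, 1.184, -1.238]
ft_force: [-2.7, 4.1, -1.0]
grip_width: 0.257
```

```bash
python3 - <<'E'
from h import *
im=get_image('top');cv2.imwrite('pics/top1.png',cv2.resize(im[195:270,155:300],None,fx=5.5,fy=5.5,interpolation=cv2.INTER_CUBIC))
im=get_image('scene');cv2.imwrite('pics/sc1.png',cv2.resize(im[185:345,185:345],None,fx=3.7,fy=3.7,interpolation=cv2.INTER_CUBIC))
E
python3 c.py "[.4368,.2475]" 18 1
```

```text
pos [0.4752 0.2585 0.1064] r 0.04 th 16.0 F [ 0.1  2.9 -1.9] tang 2.7 rad 0.9 x-tilt [ 0.001 -0.009 -1.   ] z [-0.035 -0.999  0.009]
[-0.0, -0.23, -0.45]
```

View pics/sc1.png

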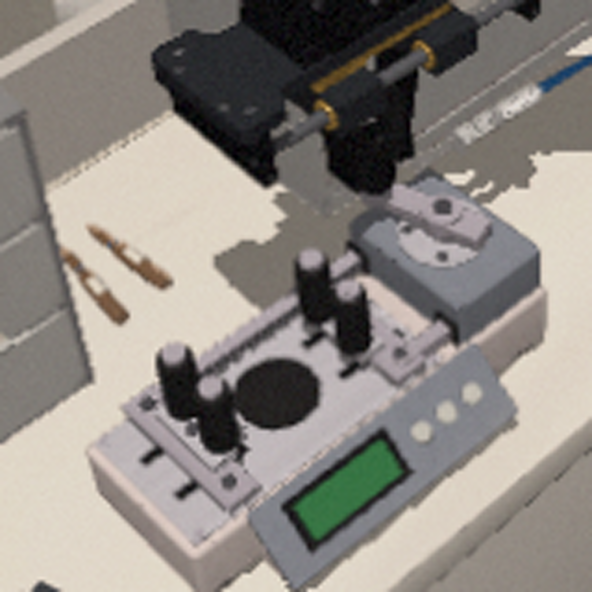

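The posts are now wide apart with the pad clear: post tops at crop (176,352), (213,388), (312,258) and (350,291), and the pad at (277,393). Next I release the knob and lift.

play_rows:
  targets:
    - {"claw": 0.55, "linear": [0, 0, 0], "rotation": [0, 0, 0]}
    - {"claw": 0.55, "linear": [0, 0, 0], "rotation": [0, 0, 0]}
    - {"claw": 0.55, "linear": [0, 0, 0], "rotation": [0, 0, 0]}
    - {"claw": 0.55, "linear": [0, 0, 0], "rotation": [0, 0, 0]}
    - {"claw": 0.55, "linear": [-0.6, 0, 0], "rotation": [0, 0, 0]}
    - {"claw": 0.55, "linear": [-1, 0, 0], "rotation": [0, 0, 0]}
    - {"claw": 0.5, "linear": [-1, 0, 0], "rotation": [0, 0, 0]}
    - {"claw": 0.4, "linear": [-1, 0, 0], "rotation": [0, 0, 0]}

```text
time: 7.0
position: [0.4712, 0.2515, 0.1926]
tool_rot: [1.216, 1.186, -1.257]
ft_force: [-0.5, 0.4, 0.2]
grip_width: 0.516
```

Run:
```python
from h import *
f=lambda x,y:((x+.5)/3.7-.5+185,(y+.5)/3.7-.5+185)
print('pad scene',plane('scene',f(277,393),.05))
for n,p in[('L1',(176,352)),('L2',(213,388)),('R1',(312,258)),('R2',(350,291))]:print(n,plane('scene',f(*p),.106))
t=cv2.imread('pics/top0.png');s0=get_state();print(s0['position'],s0['ft_force'])
# carton/cup rough safe, jar by scene cap top
s=get_image('scene')
o=np.zeros((480,800,3),np.uint8);o[:440,:440]=cv2.resize(s[150:205,345:400+0],(440,440),interpolation=cv2.INTER_CUBIC)
o[:280,450:800]=cv2.resize(t[190:240,405:467],(350,280),interpolation=cv2.INTER_CUBIC)
im=get_image('scene')[150:210,350:430];o[:]=0;o[:360,:480]=cv2.resize(im,(480,360),interpolation=cv2.INTER_CUBIC);o[:280,485:800]=cv2.resize(t[165:245,395:485],(315,280),interpolation=cv2.INTER_CUBIC)
cv2.imwrite('pics/jar.png',o)
```

```text
pad scene [0.4345 0.3636 0.05  ]
L1 [0.4488 0.4057 0.106 ]
L2 [0.4198 0.4068 0.106 ]
R1 [0.4481 0.3225 0.106 ]
R2 [0.4188 0.3238 0.106 ]
[0.47116001 0.25145812 0.19258898] [-0.46570567  0.38488225  0.15993434]
```

View pics/jar.png

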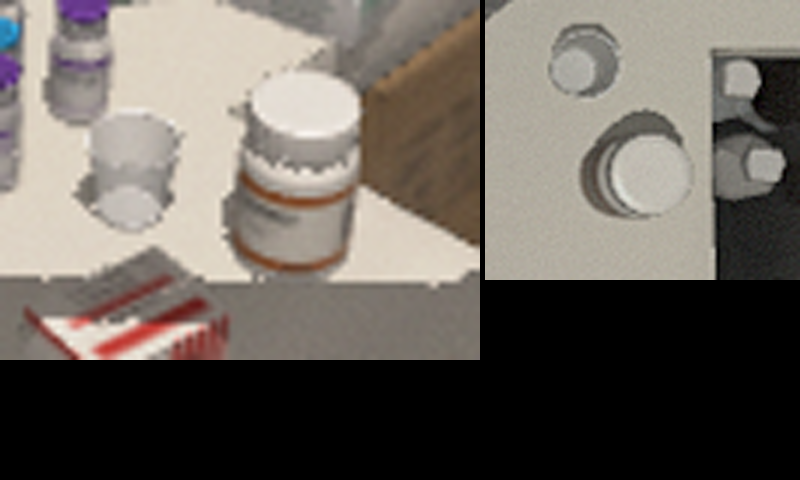

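Run:
```python
from h import *
print(plane('top',(442,214.6),.076),plane('scene',(400.4,167.2),.076), plane('top',(417+5,182),.0),'cup top',plane('top',(395+(588-485)/3.5,165+62/3.5),.02))
print('carton',[plane('top',p,.076) for p in((355,214),(386,218),(382,243),(350,238))])
```

```text
[ 0.4606 -0.0855  0.076 ] [ 0.4577 -0.0805  0.076 ] [ 0.5291 -0.0651  0.    ] cup top [ 0.5258 -0.0657  0.02  ]
carton [array([0.4617, 0.0775, 0.076 ]), array([0.4542, 0.0194, 0.076 ]), array([0.4074, 0.0273, 0.076 ]), array([0.4167, 0.0871, 0.076 ])]
```

play_rows:
  targets:
    - {"claw": 0.3, "linear": [0, 0, 1], "rotation": [0, 0, 0]}
    - {"claw": 0.3, "linear": [0, 0, 1], "rotation": [0, 0, 0]}
    - {"claw": 0.3, "linear": [0, 0, 1], "rotation": [0, 0, 0]}
    - {"claw": 0.3, "linear": [0, 0, 1], "rotation": [0, 0, 0]}
    - {"claw": 0.3, "linear": [0, 0, 1], "rotation": [0, 0, 0]}
    - {"claw": 0.3, "linear": [0, 0, 1], "rotation": [0, 0, 0]}
    - {"claw": 0.3, "linear": [0, 0, 1], "rotation": [0, 0, 0]}
    - {"claw": 0.3, "linear": [0, 0, 1], "rotation": [0, 0, 0]}
    - {"claw": 0.3, "linear": [0, 0, 1], "rotation": [0, 0, 0]}
    - {"claw": 0.3, "linear": [0, 0, 1], "rotation": [0, 0, 0]}

```text
time: 7.93
position: [0.4601, -0.0044, 0.1961]
tool_rot: [1.215, 1.19, -1.246]
ft_force: [0.4, 0.1, 0.3]
grip_width: 0.701
```

Run:
```python
from h import *
s=get_state();print(s['position'],s['joint_positions'].round(2));print(R.from_rotvec(s['tool_rot']).as_matrix().round(3))
```

```text
[ 0.46012764 -0.00437364  0.19608259] [ 0.51 -0.05 -0.55  1.91 -0.01  1.28 -1.64]
[[-0.01   0.999 -0.03 ]
 [-0.016 -0.03  -0.999]
 [-1.    -0.009  0.017]]
```

play_rows:
  targets:
    - {"claw": 0.3, "linear": [0, 0, 1], "rotation": [-0.079, 0, 0]}
    - {"claw": 0.3, "linear": [0, -0.12, 0.99], "rotation": [-0.079, 0, 0]}
    - {"claw": 0.3, "linear": [0, -0.2, 0.9], "rotation": [-0.079, 0, 0]}
    - {"claw": 0.3, "linear": [0, 0, 0], "rotation": [-0.079, 0, 0]}
    - {"claw": 0.3, "linear": [0, 0, 0], "rotation": [-0.079, 0, 0]}
    - {"claw": 0.3, "linear": [0, 0, 0], "rotation": [-0.079, 0, 0]}
    - {"claw": 0.3, "linear": [0, 0, 0], "rotation": [-0.079, 0, 0]}
    - {"claw": 0.3, "linear": [0, 0, 0], "rotation": [-0.079, 0, 0]}
    - {"claw": 0.3, "linear": [0, 0, 0], "rotation": [-0.079, 0, 0]}
    - {"claw": 0.3, "linear": [0, 0, 0], "rotation": [-0.079, 0, 0]}

```text
time: 8.77
position: [0.4498, -0.0943, 0.1897]
tool_rot: [0.256, 1.573, -0.294]
ft_force: [0.0, 0.3, -0.2]
grip_width: 0.701
```

play_rows:
  targets:
    - {"claw": 0.3, "linear": [0, 0, 0], "rotation": [-0.079, 0, 0]}
    - {"claw": 0.3, "linear": [0, 0, 0], "rotation": [-0.079, 0, 0]}
    - {"claw": 0.3, "linear": [0, 0, 0], "rotation": [-0.07, 0, 0]}
    - {"claw": 0.3, "linear": [0, 0, 0], "rotation": [0, 0, 0]}

```text
time: 9.1
position: [0.4469, -0.0956, 0.1866]
tool_rot: [-0.031, 1.6, -0.001]
ft_force: [-0.7, 0.1, 0.7]
grip_width: 0.702
```

```bash
cat > g.py <<'E'
from h import *
import sys
# print move to target in tool fractions, and levelling rotation
s=get_state();M=R.from_rotvec(s['tool_rot']).as_matrix()
print(s['position'].round(4),'F',s['ft_force'].round(1),'grip',round(s['grip_width'],3),'t',round(s['time'],2));print(M.round(3))
if len(sys.argv)>1:print('lin',((np.array(eval(sys.argv[1]))-s['position'])@M/.025).round(2))
z=M[:,2].copy();z[2]=0;z/=np.linalg.norm(z);z=np.array(eval(sys.argv[2])) if len(sys.argv)>2 else z
x=np.array([0,0,-1.]);D=np.c_[x,np.cross(z,x),z]
print('rot',((R.from_matrix(M.T@D)).as_rotvec()/(np.pi/2)).round(3))
E
python3 g.py "[.4605,-.0845,.05]" "[1.,0,0]"
```

```text
[ 0.4469 -0.0956  0.1866] F [-0.7  0.1  0.7] grip 0.702 t 9.1
[[-0.029 -0.019  0.999]
 [-0.02   1.     0.018]
 [-0.999 -0.02  -0.029]]
lin [5.44 0.54 0.71]
rot [ 0.012 -0.019  0.013]
```

play_rows:
  targets:
    - {"claw": 0.3, "linear": [0, 0.44, 0.54], "rotation": [0.012, -0.019, 0.013]}
    - {"claw": 0.3, "linear": [0.5, 0, 0], "rotation": [0, 0, 0]}
    - {"claw": 0.3, "linear": [1, 0, 0], "rotation": [0, 0, 0]}
    - {"claw": 0.3, "linear": [0, 0, 0], "rotation": [0, 0, 0]}

```text
time: 9.43
position: [0.4598, -0.0851, 0.1465]
tool_rot: [0.012, 1.569, -0.013]
ft_force: [-1.1, -0.1, -0.8]
grip_width: 0.701
```

```bash
python3 g.py "[.4605,-.0845,.05]" "[1.,0,0]"
python3 - <<'E'
from h import *
s=get_state();im=get_image('wrist')
P=[[.4605+.022*np.cos(a),-.0845+.022*np.sin(a),.076] for a in np.linspace(0,6.28,40)]
for q in proj('wrist',P,s):cv2.circle(im,tuple(int(round(v)) for v in q),1,(0,255,0),-1)
cv2.imwrite('pics/w2.png',im)
E
```

```text
[ 0.4598 -0.0851  0.1465] F [-1.1 -0.1 -0.8] grip 0.701 t 9.43
[[ 0.001  0.016  1.   ]
 [-0.     1.    -0.016]
 [-1.    -0.     0.001]]
lin [3.86 0.03 0.02]
rot [-0.01   0.001  0.   ]
```

View pics/w2.png

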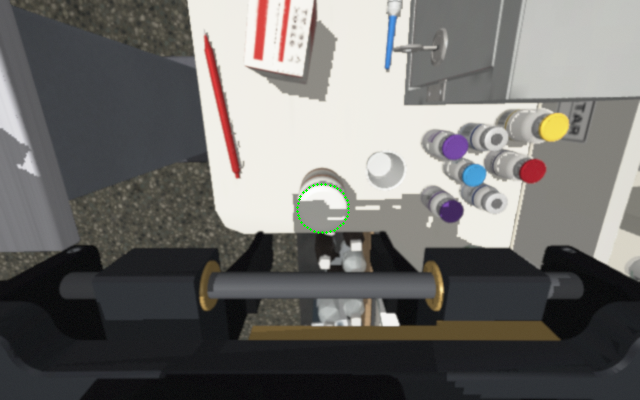

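The projected cap circle at (322,208) fits the jar's cap, so I descend and grip.

play_rows:
  newtons: 15
  targets:
    - {"claw": 0.3, "linear": [1, 0, 0], "rotation": [0, 0, 0]}
    - {"claw": 0.3, "linear": [1, 0, 0], "rotation": [0, 0, 0]}
    - {"claw": 0.3, "linear": [1, 0, 0], "rotation": [0, 0, 0]}
    - {"claw": 0.3, "linear": [0.5, 0, 0], "rotation": [0, 0, 0]}
    - {"claw": 0.3, "linear": [0, 0, 0], "rotation": [0, 0, 0]}

```text
time: 9.9
position: [0.4658, -0.0878, 0.0647]
tool_rot: [0.017, 1.558, -0.024]
ft_force: [0.5, 0.8, -0.5]
grip_width: 0.698
```

play_rows:
  targets:
    - {"claw": 0.3, "linear": [0.3, 0.14, -0.23], "rotation": [-0.01, 0.008, 0]}
    - {"claw": 0.3, "linear": [0.3, 0, 0], "rotation": [0, 0, 0]}
    - {"claw": 0.3, "linear": [0, 0, 0], "rotation": [0, 0, 0]}

```text
time: 10.15
position: [0.4617, -0.0847, 0.0515]
tool_rot: [0.005, 1.569, -0.014]
ft_force: [-0.7, 0.3, -0.7]
grip_width: 0.701
```

```bash
python3 g.py "[.4605,-.0845,.05]" "[1.,0,0]"
```

```text
[ 0.4617 -0.0847  0.0515] F [-0.7  0.3 -0.7] grip 0.701 t 10.15
[[ 0.002  0.012  1.   ]
 [-0.006  1.    -0.012]
 [-1.    -0.006  0.002]]
lin [ 0.06  0.01 -0.05]
rot [-0.008  0.001  0.004]
```

play_rows:
  newtons: 15
  targets:
    - {"claw": 0.45, "linear": [0.06, 0, -0.04], "rotation": [0, 0, 0]}
    - {"claw": 1, "linear": [0, 0, 0], "rotation": [0, 0, 0]}
    - {"claw": 1, "linear": [0, 0, 0], "rotation": [0, 0, 0]}
    - {"claw": 1, "linear": [0, 0, 0], "rotation": [0, 0, 0]}
    - {"claw": 1, "linear": [0, 0, 0], "rotation": [0, 0, 0]}
    - {"claw": 1, "linear": [0, 0, 0], "rotation": [0, 0, 0]}

```text
time: 10.65
position: [0.4628, -0.0852, 0.0529]
tool_rot: [0.005, 1.564, -0.016]
ft_force: [-0.0, -0.4, -0.3]
grip_width: 0.535
```

```bash
python3 g.py "[.4605,-.0845,.05]" "[1.,0,0]"
```

```text
[ 0.4628 -0.0852  0.0529] F [-0.  -0.4 -0.3] grip 0.535 t 10.65
[[ 0.007  0.013  1.   ]
 [-0.007  1.    -0.013]
 [-1.    -0.007  0.007]]
lin [ 0.11  0.03 -0.09]
rot [-0.008  0.004  0.005]
```

play_rows:
  newtons: 15
  targets:
    - {"claw": 1, "linear": [0, 0, 0], "rotation": [0, 0, 0]}
    - {"claw": 1, "linear": [0, 0, 0], "rotation": [0, 0, 0]}
    - {"claw": 1, "linear": [0, 0, 0], "rotation": [0, 0, 0]}

```text
time: 10.9
position: [0.4629, -0.0853, 0.0531]
tool_rot: [0.005, 1.563, -0.016]
ft_force: [0.7, 0.0, -1.6]
grip_width: 0.531
```

play_rows:
  targets:
    - {"claw": 1, "linear": [-0.3, 0, 0], "rotation": [0, 0, 0]}
    - {"claw": 1, "linear": [-0.8, 0, 0], "rotation": [0, 0, 0]}
    - {"claw": 1, "linear": [-1, 0, 0], "rotation": [0, 0, 0]}
    - {"claw": 1, "linear": [-1, 0, 0], "rotation": [0, 0, 0]}
    - {"claw": 1, "linear": [-1, 0, 0], "rotation": [0, 0, 0]}
    - {"claw": 1, "linear": [-1, 0, 0], "rotation": [0, 0, 0]}
    - {"claw": 1, "linear": [-1, 0, 0], "rotation": [0, 0, 0]}
    - {"claw": 1, "linear": [0, 0.5, 0], "rotation": [0, 0, 0]}
    - {"claw": 1, "linear": [0, 1, 0], "rotation": [0, 0, 0]}
    - {"claw": 1, "linear": [0, 1, 0], "rotation": [0, 0, 0]}

```text
time: 11.73
position: [0.4614, -0.0244, 0.2162]
tool_rot: [0.012, 1.563, -0.024]
ft_force: [0.1, 1.8, -0.7]
grip_width: 0.528
```

```bash
python3 g.py "[.4365,.362,.21]" "[1.,0,0]"
```

```text
[ 0.4614 -0.0244  0.2162] F [ 0.1  1.8 -0.7] grip 0.528 t 11.73
[[ 0.007  0.023  1.   ]
 [-0.008  1.    -0.023]
 [-1.    -0.008  0.008]]
lin [ 0.11 15.43 -1.35]
rot [-0.015  0.005  0.005]
```

play_rows:
  targets:
    - {"claw": 1, "linear": [0, 0.9, -0.1], "rotation": [-0.015, 0, 0]}
    - {"claw": 1, "linear": [0, 0.9, -0.1], "rotation": [0, 0, 0]}
    - {"claw": 1, "linear": [0, 0.9, -0.1], "rotation": [0, 0, 0]}
    - {"claw": 1, "linear": [0, 0.9, -0.1], "rotation": [0, 0, 0]}
    - {"claw": 1, "linear": [0, 0.9, -0.1], "rotation": [0, 0, 0]}
    - {"claw": 1, "linear": [0, 0.9, -0.1], "rotation": [0, 0, 0]}
    - {"claw": 1, "linear": [0, 0.9, -0.1], "rotation": [0, 0, 0]}
    - {"claw": 1, "linear": [0, 0.9, -0.1], "rotation": [0, 0, 0]}
    - {"claw": 1, "linear": [0, 0.9, -0.1], "rotation": [0, 0, 0]}
    - {"claw": 1, "linear": [0, 0.9, -0.1], "rotation": [0, 0, 0]}

```text
time: 12.57
position: [0.4271, 0.2182, 0.2131]
tool_rot: [-0.023, 1.565, 0.006]
ft_force: [0.2, 0.2, -0.1]
grip_width: 0.532
```

```bash
python3 g.py "[.4365,.362,.21]" "[1.,0,0]"
```

```text
[0.4271 0.2182 0.2131] F [ 0.2  0.2 -0.1] grip 0.532 t 12.57
[[ 0.006 -0.019  1.   ]
 [-0.011  1.     0.019]
 [-1.    -0.011  0.005]]
lin [0.07 5.75 0.48]
rot [0.012 0.004 0.007]
```

play_rows:
  targets:
    - {"claw": 1, "linear": [0, 0.95, 0.08], "rotation": [0.012, 0.004, 0.007]}
    - {"claw": 1, "linear": [0, 0.95, 0.08], "rotation": [0, 0, 0]}
    - {"claw": 1, "linear": [0, 0.95, 0.08], "rotation": [0, 0, 0]}
    - {"claw": 1, "linear": [0, 0.95, 0.08], "rotation": [0, 0, 0]}
    - {"claw": 1, "linear": [0, 0.95, 0.08], "rotation": [0, 0, 0]}
    - {"claw": 1, "linear": [0, 0.5, 0], "rotation": [0, 0, 0]}
    - {"claw": 1, "linear": [0, 0, 0], "rotation": [0, 0, 0]}
    - {"claw": 1, "linear": [0, 0, 0], "rotation": [0, 0, 0]}

```text
time: 13.23
position: [0.425, 0.3656, 0.2109]
tool_rot: [-0.016, 1.578, 0.018]
ft_force: [-0.0, -0.9, -0.7]
grip_width: 0.536
```

```bash
python3 g.py "[.4365,.362,.21]" "[1.,0,0]"
```

```text
[0.425  0.3656 0.2109] F [-0.  -0.9 -0.7] grip 0.536 t 13.23
[[-0.008 -0.022  1.   ]
 [ 0.001  1.     0.022]
 [-1.     0.001 -0.007]]
lin [ 0.03 -0.15  0.46]
rot [ 0.014 -0.005 -0.001]
```

play_rows:
  targets:
    - {"claw": 1, "linear": [0, -0.15, 0.5], "rotation": [0.014, -0.005, 0]}
    - {"claw": 1, "linear": [0.7, 0, 0], "rotation": [0, 0, 0]}
    - {"claw": 1, "linear": [0.6, 0, 0], "rotation": [0, 0, 0]}
    - {"claw": 1, "linear": [0, 0, 0], "rotation": [0, 0, 0]}
    - {"claw": 1, "linear": [0, 0, 0], "rotation": [0, 0, 0]}

```text
time: 13.65
position: [0.442, 0.3561, 0.1779]
tool_rot: [0.004, 1.565, -0.01]
ft_force: [0.4, -0.8, 0.2]
grip_width: 0.532
```

```bash
python3 g.py "[.4365,.362,.103]" "[1.,0,0]"
```

```text
[0.442  0.3561 0.1779] F [ 0.4 -0.8  0.2] grip 0.532 t 13.65
[[ 0.006  0.009  1.   ]
 [-0.003  1.    -0.009]
 [-1.    -0.003  0.006]]
lin [ 2.99  0.24 -0.24]
rot [-0.006  0.004  0.002]
```

play_rows:
  targets:
    - {"claw": 1, "linear": [0.5, 0.15, -0.15], "rotation": [0, 0, 0]}
    - {"claw": 1, "linear": [0.4, 0, 0], "rotation": [0, 0, 0]}
    - {"claw": 1, "linear": [0, 0, 0], "rotation": [0, 0, 0]}

```text
time: 13.9
position: [0.4408, 0.358, 0.1552]
tool_rot: [0.008, 1.562, -0.014]
ft_force: [-0.6, -0.3, 0.3]
grip_width: 0.532
```

```bash
python3 g.py "[.4365,.362,.103]" "[1.,0,0]"
```

```text
[0.4408 0.358  0.1552] F [-0.6 -0.3  0.3] grip 0.532 t 13.9
[[ 0.009  0.014  1.   ]
 [-0.004  1.    -0.014]
 [-1.    -0.004  0.009]]
lin [ 2.09  0.17 -0.19]
rot [-0.009  0.006  0.002]
```

play_rows:
  targets:
    - {"claw": 1, "linear": [0.6, 0.17, -0.2], "rotation": [-0.009, 0.006, 0]}
    - {"claw": 1, "linear": [0.5, 0, 0], "rotation": [0, 0, 0]}
    - {"claw": 1, "linear": [0.3, 0, 0], "rotation": [0, 0, 0]}
    - {"claw": 1, "linear": [0, 0, 0], "rotation": [0, 0, 0]}

```text
time: 14.23
position: [0.4352, 0.3627, 0.1166]
tool_rot: [-0.005, 1.572, -0.001]
ft_force: [-0.3, 0.7, -0.2]
grip_width: 0.528
```

```bash
python3 g.py "[.4365,.362,.103]" "[1.,0,0]"
```

```text
[0.4352 0.3627 0.1166] F [-0.3  0.7 -0.2] grip 0.528 t 14.23
[[-0.001 -0.002  1.   ]
 [-0.004  1.     0.002]
 [-1.    -0.004 -0.001]]
lin [ 0.54 -0.03  0.05]
rot [ 0.001 -0.001  0.002]
```

Well aligned; lowering gently until contact.

play_rows:
  targets:
    - {"claw": 1, "linear": [0.25, 0, 0.03], "rotation": [0, 0, 0]}
    - {"claw": 1, "linear": [0.15, 0, 0], "rotation": [0, 0, 0]}
    - {"claw": 1, "linear": [0, 0, 0], "rotation": [0, 0, 0]}

```text
time: 14.48
position: [0.4355, 0.3628, 0.1047]
tool_rot: [-0.005, 1.573, -0.001]
ft_force: [0.8, -0.2, -1.0]
grip_width: 0.532
```

```bash
python3 g.py "[.4365,.362,.103]" "[1.,0,0]"
```

```text
[0.4355 0.3628 0.1047] F [ 0.8 -0.2 -1. ] grip 0.532 t 14.48
[[-0.002 -0.003  1.   ]
 [-0.004  1.     0.003]
 [-1.    -0.004 -0.002]]
lin [ 0.07 -0.03  0.04]
rot [ 0.002 -0.002  0.003]
```

play_rows:
  targets:
    - {"claw": 1, "linear": [0.08, 0, 0.03], "rotation": [0, 0, 0]}
    - {"claw": 1, "linear": [0.04, 0, 0], "rotation": [0, 0, 0]}
    - {"claw": 1, "linear": [0, 0, 0], "rotation": [0, 0, 0]}

```text
time: 14.73
position: [0.4367, 0.3634, 0.1022]
tool_rot: [-0.004, 1.572, -0.0]
ft_force: [-0.6, 0.4, -0.3]
grip_width: 0.531
```

play_rows:
  targets:
    - {"claw": 1, "linear": [0.1, 0, 0], "rotation": [0, 0, 0]}
    - {"claw": 1, "linear": [0.05, 0, 0], "rotation": [0, 0, 0]}

```text
time: 14.9
position: [0.4367, 0.3646, 0.1018]
tool_rot: [-0.004, 1.571, 0.0]
ft_force: [-2.3, -1.4, 5.5]
grip_width: 0.531
```

play_rows:
  targets:
    - {"claw": 0.4, "linear": [0, 0, 0], "rotation": [0, 0, 0]}
    - {"claw": 0.3, "linear": [0, 0, 0], "rotation": [0, 0, 0]}
    - {"claw": 0.25, "linear": [0, 0, 0], "rotation": [0, 0, 0]}
    - {"claw": 0.25, "linear": [0, 0, 0], "rotation": [0, 0, 0]}
    - {"claw": 0.25, "linear": [0, 0, 0], "rotation": [0, 0, 0]}

```text
time: 15.32
position: [0.4378, 0.3653, 0.1032]
tool_rot: [-0.003, 1.568, 0.001]
ft_force: [-0.0, -0.5, 0.0]
grip_width: 0.737
```

```bash
python3 g.py "[.4365,.362,.103]" "[1.,0,0]"
python3 - <<'E'
from h import *
im=get_image('scene');cv2.imwrite('pics/sc2.png',cv2.resize(im[185:345,185:345],None,fx=3.7,fy=3.7,interpolation=cv2.INTER_CUBIC))
E
```

```text
[0.4378 0.3653 0.1032] F [-0.  -0.5  0. ] grip 0.737 t 15.32
[[ 0.003 -0.003  1.   ]
 [-0.001  1.     0.003]
 [-1.    -0.001  0.003]]
lin [ 0.01 -0.13 -0.05]
rot [0.002 0.002 0.001]
```

View pics/sc2.png

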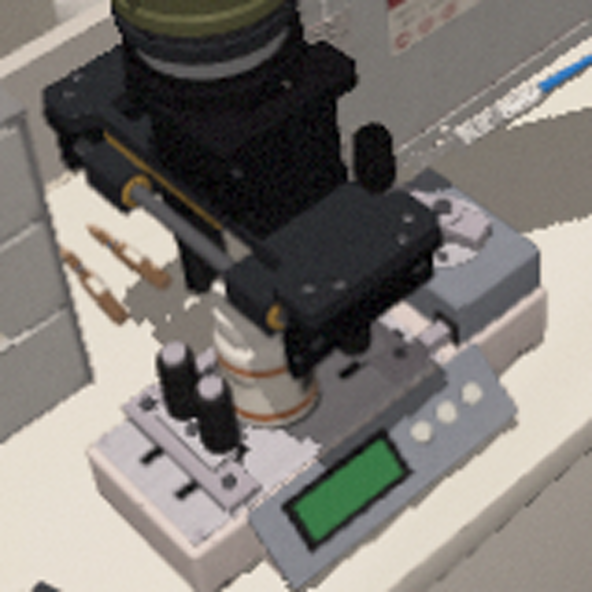

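The jar stands upright on the pad, free of the fingers. Lifting, then back to the knob.

play_rows:
  targets:
    - {"claw": 0.25, "linear": [-0.5, 0, 0], "rotation": [0, 0, 0]}
    - {"claw": 0.25, "linear": [-1, 0, 0], "rotation": [0, 0, 0]}
    - {"claw": 0.25, "linear": [-1, 0, 0], "rotation": [0, 0, 0]}
    - {"claw": 0.25, "linear": [-1, 0, 0], "rotation": [0, 0, 0]}
    - {"claw": 0.4, "linear": [-0.5, -0.9, 0.3], "rotation": [0, 0, 0]}
    - {"claw": 0.4, "linear": [0, -1, 0.3], "rotation": [0.05, 0, 0]}
    - {"claw": 0.4, "linear": [0, -1, 0.3], "rotation": [0.079, 0, 0]}
    - {"claw": 0.4, "linear": [0, -1, 0.3], "rotation": [0.079, 0, 0]}
    - {"claw": 0.4, "linear": [0, 0, 0], "rotation": [0.079, 0, 0]}
    - {"claw": 0.4, "linear": [0, 0, 0], "rotation": [0.079, 0, 0]}

```text
time: 16.2
position: [0.4607, 0.2653, 0.2159]
tool_rot: [0.451, 1.519, -0.444]
ft_force: [0.3, 0.7, -0.2]
grip_width: 0.602
```

play_rows:
  targets:
    - {"claw": 0.4, "linear": [0, 0, 0], "rotation": [0.079, 0, 0]}
    - {"claw": 0.4, "linear": [0, 0, 0], "rotation": [0.079, 0, 0]}
    - {"claw": 0.4, "linear": [0, 0, 0], "rotation": [0.079, 0, 0]}
    - {"claw": 0.4, "linear": [0, 0, 0], "rotation": [0.079, 0, 0]}
    - {"claw": 0.4, "linear": [0, 0, 0], "rotation": [0.079, 0, 0]}
    - {"claw": 0.4, "linear": [0, 0, 0], "rotation": [0.079, 0, 0]}
    - {"claw": 0.4, "linear": [0, 0, 0], "rotation": [0.079, 0, 0]}
    - {"claw": 0.4, "linear": [0, 0, 0], "rotation": [0.05, 0, 0]}
    - {"claw": 0.4, "linear": [0, 0, 0], "rotation": [0, 0, 0]}

```text
time: 16.95
position: [0.4616, 0.2652, 0.2251]
tool_rot: [1.189, 1.221, -1.167]
ft_force: [0.6, -0.5, 0.7]
grip_width: 0.6
```

```bash
python3 g.py "[.4752,.2585,.103]" "[0,-1.,0]"
```

```text
[0.4616 0.2652 0.2251] F [ 0.6 -0.5  0.7] grip 0.6 t 16.95
[[ 0.014  0.999  0.041]
 [ 0.005  0.041 -0.999]
 [-1.     0.014 -0.004]]
lin [4.89 0.47 0.31]
rot [ 0.026 -0.003 -0.009]
```

play_rows:
  targets:
    - {"claw": 0.4, "linear": [0.3, 0.48, 0.25], "rotation": [0.026, -0.003, -0.009]}
    - {"claw": 0.4, "linear": [1, 0, 0], "rotation": [0, 0, 0]}
    - {"claw": 0.4, "linear": [1, 0, 0], "rotation": [0, 0, 0]}
    - {"claw": 0.4, "linear": [0.3, 0, 0], "rotation": [0, 0, 0]}
    - {"claw": 0.4, "linear": [0, 0, 0], "rotation": [0, 0, 0]}

```text
time: 17.37
position: [0.4762, 0.2615, 0.1638]
tool_rot: [1.206, 1.211, -1.195]
ft_force: [-0.7, -0.2, 0.4]
grip_width: 0.601
```

```bash
python3 g.py "[.4752,.2585,.105]" "[0,-1.,0]"
```

```text
[0.4762 0.2615 0.1638] F [-0.7 -0.2  0.4] grip 0.601 t 17.37
[[ 0.007  1.     0.011]
 [ 0.003  0.011 -1.   ]
 [-1.     0.007 -0.003]]
lin [ 2.35 -0.06  0.13]
rot [ 0.007 -0.002 -0.004]
```

play_rows:
  targets:
    - {"claw": 0.45, "linear": [0.8, -0.06, 0.11], "rotation": [0, 0, 0]}
    - {"claw": 0.45, "linear": [0.8, 0, 0], "rotation": [0, 0, 0]}
    - {"claw": 0.45, "linear": [0.5, 0, 0], "rotation": [0, 0, 0]}
    - {"claw": 0.45, "linear": [0.2, 0, 0], "rotation": [0, 0, 0]}
    - {"claw": 0.45, "linear": [0, 0, 0], "rotation": [0, 0, 0]}

```text
time: 17.78
position: [0.4776, 0.261, 0.1103]
tool_rot: [1.207, 1.212, -1.184]
ft_force: [-0.4, -0.8, 0.5]
grip_width: 0.551
```

```bash
python3 g.py "[.4752,.2585,.105]" "[0,-1.,0]"
```

```text
[0.4776 0.261  0.1103] F [-0.4 -0.8  0.5] grip 0.551 t 17.78
[[ 0.013  1.     0.017]
 [ 0.005  0.017 -1.   ]
 [-1.     0.013 -0.005]]
lin [ 0.21 -0.1   0.1 ]
rot [ 0.011 -0.003 -0.008]
```

play_rows:
  newtons: 25
  targets:
    - {"claw": 0.45, "linear": [0.22, -0.12, 0.12], "rotation": [0.011, -0.003, -0.008]}
    - {"claw": 0.5, "linear": [0.05, 0, 0], "rotation": [0, 0, 0]}
    - {"claw": 1, "linear": [0, 0, 0], "rotation": [0, 0, 0]}
    - {"claw": 1, "linear": [0, 0, 0], "rotation": [0, 0, 0]}
    - {"claw": 1, "linear": [0, 0, 0], "rotation": [0, 0, 0]}
    - {"claw": 1, "linear": [0, 0, 0], "rotation": [0, 0, 0]}
    - {"claw": 1, "linear": [0, 0, 0], "rotation": [0, 0, 0]}
    - {"claw": 1, "linear": [0, 0, 0], "rotation": [0, 0, 0]}

```text
time: 18.45
position: [0.477, 0.259, 0.1075]
tool_rot: [1.214, 1.206, -1.206]
ft_force: [-0.6, -0.0, -2.0]
grip_width: 0.256
```

```bash
python3 c.py "[.4368,.2475]" -18 8
```

```text
pos [0.477  0.259  0.1075] r 0.0418 th 15.9 F [-0.6 -0.  -2. ] tang 0.1 rad -0.6 x-tilt [ 0.005  0.002 -1.   ] z [-0.001 -1.    -0.002]
[-0.0, -0.01, 0.52]
[-0.0, -0.1, 0.49]
[-0.0, -0.24, 0.44]
[-0.0, -0.37, 0.34]
[-0.0, -0.45, 0.21]
[-0.0, -0.5, 0.06]
[-0.0, -0.49, -0.1]
[-0.0, -0.44, -0.24]
```

play_rows:
  targets:
    - {"claw": 1, "linear": [0, -0.03, 0.5], "rotation": [0, 0, 0]}
    - {"claw": 1, "linear": [0, -0.1, 0.49], "rotation": [0, 0, 0]}
    - {"claw": 1, "linear": [0, -0.22, 0.44], "rotation": [0, 0, 0]}
    - {"claw": 1, "linear": [0, -0.34, 0.36], "rotation": [0, 0, 0]}
    - {"claw": 1, "linear": [0, -0.43, 0.24], "rotation": [0, 0, 0]}
    - {"claw": 1, "linear": [0, -0.49, 0.1], "rotation": [0, 0, 0]}

```text
time: 18.95
position: [0.4518, 0.2102, 0.1077]
tool_rot: [1.242, 1.197, -1.171]
ft_force: [6.7, -2.3, -2.3]
grip_width: 0.258
```

```bash
python3 c.py "[.4368,.2475]" -14 8
```

```text
pos [0.4518 0.2102 0.1077] r 0.0402 th -68.1 F [ 6.7 -2.3 -2.3] tang 5.3 rad 4.6 x-tilt [ 0.038  0.021 -0.999] z [ 0.001 -1.    -0.021]
[-0.02, -0.38, 0.09]
[-0.01, -0.39, 0.01]
[-0.01, -0.38, -0.09]
[-0.01, -0.35, -0.18]
[-0.01, -0.29, -0.26]
[-0.0, -0.22, -0.32]
[0.0, -0.14, -0.36]
[0.01, -0.05, -0.39]
```

play_rows:
  targets:
    - {"claw": 1, "linear": [0, -0.39, 0.09], "rotation": [0, 0, 0]}
    - {"claw": 1, "linear": [0, -0.39, 0], "rotation": [0, 0, 0]}
    - {"claw": 1, "linear": [0, -0.38, -0.09], "rotation": [0, 0, 0]}
    - {"claw": 1, "linear": [0, -0.34, -0.18], "rotation": [0, 0, 0]}
    - {"claw": 1, "linear": [0, -0.2, -0.17], "rotation": [0, 0, 0]}

```text
time: 19.37
position: [0.4157, 0.2153, 0.1077]
tool_rot: [1.254, 1.18, -1.162]
ft_force: [3.1, -5.1, -1.6]
grip_width: 0.254
```

```bash
python3 c.py "[.4368,.2475]" -8 8
```

```text
pos [0.4157 0.2153 0.1077] r 0.0385 th -123.2 F [ 3.1 -5.1 -1.6] tang 5.4 rad 2.6 x-tilt [ 0.056  0.02  -0.998] z [-0.004 -1.    -0.02 ]
[-0.01, -0.21, -0.08]
[-0.01, -0.16, -0.16]
[-0.0, -0.13, -0.18]
[-0.0, -0.11, -0.2]
[-0.0, -0.08, -0.21]
[0.0, -0.05, -0.22]
[0.0, -0.02, -0.22]
[0.01, 0.01, -0.22]
```

play_rows:
  targets:
    - {"claw": 1, "linear": [0, -0.2, -0.12], "rotation": [0, -0.003, -0.01]}
    - {"claw": 1, "linear": [0, -0.17, -0.15], "rotation": [0, -0.003, -0.01]}
    - {"claw": 1, "linear": [0, -0.14, -0.18], "rotation": [0, -0.003, -0.01]}
    - {"claw": 1, "linear": [0, -0.11, -0.2], "rotation": [0, 0, 0]}

```text
time: 19.7
position: [0.4033, 0.2291, 0.1075]
tool_rot: [1.223, 1.197, -1.203]
ft_force: [1.0, -4.4, 1.4]
grip_width: 0.255
```

```bash
python3 c.py "[.4368,.2475]" -5 6
```

```text
pos [0.4033 0.2291 0.1075] r 0.0383 th -151.2 F [ 1.  -4.4  1.4] tang 4.3 rad 1.2 x-tilt [ 0.014  0.002 -1.   ] z [-0.007 -1.    -0.002]
[-0.0, -0.12, -0.09]
[-0.0, -0.05, -0.13]
[-0.0, -0.04, -0.13]
[-0.0, -0.03, -0.14]
[0.0, -0.02, -0.14]
[0.0, -0.0, -0.14]
```

play_rows:
  targets:
    - {"claw": 1, "linear": [0, -0.07, -0.13], "rotation": [0, 0, 0]}
    - {"claw": 1, "linear": [0, -0.06, -0.13], "rotation": [0, 0, 0]}

```text
time: 19.87
position: [0.4007, 0.2348, 0.1076]
tool_rot: [1.222, 1.195, -1.205]
ft_force: [3.1, -4.1, -0.2]
grip_width: 0.257
```

play_rows:
  targets:
    - {"claw": 1, "linear": [0, -0.05, -0.13], "rotation": [0, 0, 0]}

```text
time: 19.95
position: [0.3998, 0.2375, 0.1076]
tool_rot: [1.221, 1.193, -1.205]
ft_force: [2.9, -6.3, -1.1]
grip_width: 0.254
```

play_rows:
  targets:
    - {"claw": 1, "linear": [0, -0.04, -0.13], "rotation": [0, 0, 0]}

```text
time: 20.03
position: [0.3994, 0.2395, 0.1075]
tool_rot: [1.22, 1.191, -1.207]
ft_force: [3.2, -8.0, -0.6]
grip_width: 0.261
```

```bash
python3 c.py "[.4368,.2475]" -5 6
```

```text
pos [0.3994 0.2395 0.1075] r 0.0383 th -167.9 F [ 3.2 -8.  -0.6] tang 8.5 rad -1.5 x-tilt [ 0.015 -0.004 -1.   ] z [-0.009 -1.     0.004]
[-0.0, -0.09, -0.12]
[-0.0, -0.01, -0.14]
[-0.0, -0.0, -0.14]
[-0.0, 0.01, -0.14]
[-0.0, 0.02, -0.14]
[0.0, 0.04, -0.13]
```

play_rows:
  targets:
    - {"claw": 1, "linear": [0, -0.01, -0.13], "rotation": [0, 0, 0]}

```text
time: 20.12
position: [0.3991, 0.2407, 0.1074]
tool_rot: [1.217, 1.188, -1.21]
ft_force: [0.0, -9.5, 3.1]
grip_width: 0.253
```

```bash
python3 c.py "[.4368,.2475]" -5 1
```

```text
pos [0.3991 0.2407 0.1074] r 0.0383 th -169.7 F [ 0.  -9.5  3.1] tang 9.3 rad 1.7 x-tilt [ 0.014 -0.008 -1.   ] z [-0.01  -1.     0.008]
[-0.0, -0.09, -0.13]
```

play_rows:
  targets:
    - {"claw": 1, "linear": [0, 0, -0.13], "rotation": [0, 0, 0]}

```text
time: 20.2
position: [0.399, 0.2413, 0.1073]
tool_rot: [1.214, 1.185, -1.214]
ft_force: [-0.3, -9.6, 5.5]
grip_width: 0.255
```

play_rows:
  targets:
    - {"claw": 1, "linear": [0, 0, 0], "rotation": [0, 0, 0]}

```text
time: 20.28
position: [0.399, 0.2411, 0.1075]
tool_rot: [1.214, 1.184, -1.215]
ft_force: [1.4, -0.2, -1.0]
grip_width: 0.257
```

```bash
python3 c.py "[.4368,.2475]" -5 1
python3 - <<'E'
from h import *
im=get_image('scene');cv2.imwrite('pics/sc3.png',cv2.resize(im[185:345,185:345],None,fx=3.7,fy=3.7,interpolation=cv2.INTER_CUBIC))
E
```

```text
pos [0.399  0.2411 0.1075] r 0.0383 th -170.4 F [ 1.4 -0.2 -1. ] tang 0.4 rad -1.3 x-tilt [ 0.012 -0.014 -1.   ] z [-0.012 -1.     0.014]
[-0.0, -0.08, -0.13]
```

View pics/sc3.png

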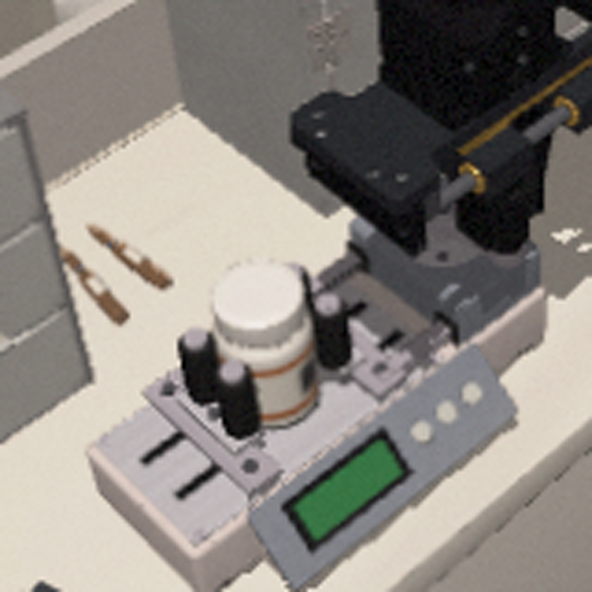

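The jar stands between all four posts, upright. I release the knob and lift clear.

play_rows:
  targets:
    - {"claw": 0.55, "linear": [0, 0, 0], "rotation": [0, 0, 0]}
    - {"claw": 0.5, "linear": [0, 0, 0], "rotation": [0, 0, 0]}
    - {"claw": 0.45, "linear": [0, 0, 0], "rotation": [0, 0, 0]}
    - {"claw": 0.45, "linear": [0, 0, 0], "rotation": [0, 0, 0]}
    - {"claw": 0.45, "linear": [-0.4, 0, 0], "rotation": [0, 0, 0]}
    - {"claw": 0.45, "linear": [-0.8, 0, 0], "rotation": [0, 0, 0]}
    - {"claw": 0.45, "linear": [-1, 0, 0], "rotation": [0, 0, 0]}
    - {"claw": 0.45, "linear": [-1, 0, 0], "rotation": [0, 0, 0]}
    - {"claw": 0.45, "linear": [-1, 0, 0], "rotation": [0, 0, 0]}
    - {"claw": 0.45, "linear": [0, 0, 0], "rotation": [0, 0, 0]}

```text
time: 21.17
position: [0.3924, 0.2496, 0.2188]
tool_rot: [1.211, 1.201, -1.21]
ft_force: [1.1, 0.3, 0.7]
grip_width: 0.547
```

```bash
python3 g.py
python3 - <<'E'
from h import *
im=get_image('scene');t=get_image('top')
o=np.zeros((500,800,3),np.uint8);o[:500,:500]=cv2.resize(im[185:345,185:345],(500,500));o[:240,500:]=cv2.resize(im[130:242,340:480],(300,240))
o[250:405,500:]=cv2.resize(t[195:270,155:300],(300,155));cv2.imwrite('pics/fin.png',o)
E
```

```text
[0.3924 0.2496 0.2188] F [1.1 0.3 0.7] grip 0.547 t 21.17
[[ 0.005  1.    -0.003]
 [-0.005 -0.003 -1.   ]
 [-1.     0.005  0.005]]
rot [ 0.     0.003 -0.003]
```

View pics/fin.png

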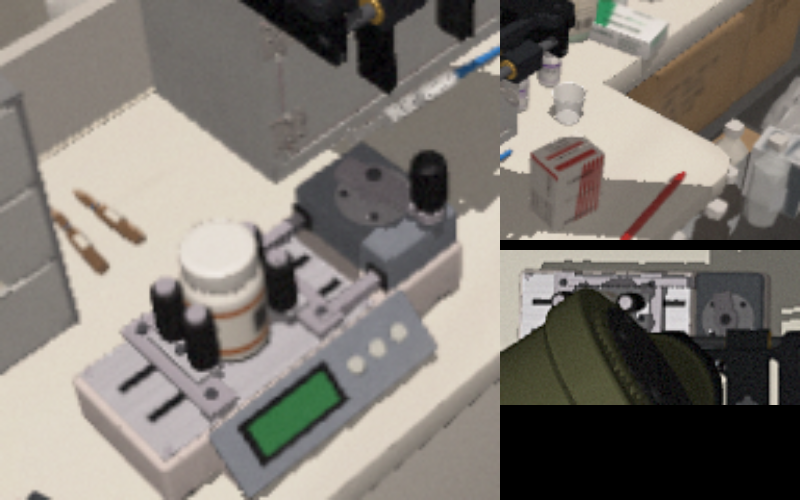

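The jar is clamped upright, the knob is free, and the carton and cup are standing. One check that the knob stayed where I left it, then I hand in.

Run:
```python
from h import *
for a in(-160,-170,-180):
    r=np.radians(a);u,v=proj('scene',[.4368+.04*np.cos(r),.2475+.04*np.sin(r),.131])[0];print(a,((u-185)*3.125).round(),((v-185)*3.125).round())
print(close_job())
```

```text
-160 430.0 149.0
-170 424.0 157.0
-180 416.0 164.0
the job is handed in; nothing more can be done
None
```

The tablet jar is standing upright on the pad, clamped between the four posts. The job is handed in at about 21 s on the robot's clock; no verdict was reported.

- **Opening the posts:** I turned the crank about 246° counter-clockwise. The posts ended about 42 mm either side of the pad, enough to set the jar down.
- **Placing the jar:** I gripped it by the cap and lowered it onto the pad until I felt about 5.5 N of contact. The camera showed it upright after release.
- **Clamping:** I cranked clockwise until the force along the knob's circle rose from about 4.5–5 N of drag to about 9.5 N. That is roughly 5 N of added pressing: a firm hold, and well under the 15 N that crushes the jar.

In the last picture the jar was upright between all four posts, with the gripper clear. The carton and medicine cup were still standing. The knob was within a few degrees of where I let go, so the crank did not spin back.

The knob shifted about 1.5 mm in the grip while cranking in. In the last clamping step the vertical force reached 5.5 N, then dropped to near zero at rest. The top camera's final view of the jar was blocked by the arm, so that check relies on the scene camera alone.

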